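# Finish packing the two delivery baskets

## Robot

A 7-joint arm with a two-finger parallel gripper is mounted at the origin on the work surface. World frame = base frame: x ahead of the robot, y to its left, z up, the work surface at z = 0. Lengths are in mm, angles in rad, forces in N, time in s.
With the tool pointing down it reaches from about 425 to 875 mm from the base axis. Payload 4.7 kg.
Tool frame: the origin (TCP) lies at the very end of the fingers, on their centre line; the grasp point (between the pads) lies 19 mm behind it; z points along the fingers, y is the line along which they close (so a half turn about z gives the same grasp; the last joint's range is limited). The gripper opens to 85 mm and grips with 20 to 120 N. Pads are 22 mm wide; open, the fingers measure 114 mm over their backs; the gripper's body (76 mm by 85 mm) begins 54 mm behind the grasp point. The pads swing forward as they close: fully open they stand 13 mm farther back than shut.
Start: joints at [1.275, 0.321, -0.07, 1.45, 0.023, 1.371, -0.057], TCP at [198.144, -619.083, 231.349] pointing down, gripper open.
Joint ranges: [-2.86, 2.86], [-0.3, 2.09], [-1.38, 1.24], [0.06, 2.45], [-1.56, 4.7], [0.09, 2.05], [-2.69, 2.69]. Speed limits (rad/s): [2.57, 2.57, 3.14, 3.14, 3.14, 3.14, 3.14].

## Interface

Orientations are given as a unit quaternion [x, y, z, w].
In Python, from plant import r, optics gives the robot as it stands.
- The arm moves only by the tool arm_command, never from a script. Its argument "deltas" is a list of rows, each an object with "grip": the opening, from 0 (shut) to 1 (fully open); "translation": the shift along the tool's x, y, z in m, a list of three; "spin": the turn about the tool's z in degrees. A call has 1 to 20 rows; each row shifts and turns the commanded pose from where the row before left it, along the tool's axes as they then stand; what a row does not reach is not made up. A row lasts 1/8 s, in which the tool goes at most 62.5 mm and 10.7 degrees, less where a joint would pass 70% of its speed; a pose out of reach is approached as far as the arm can. A call with a gripper value outside its range is refused whole. The fingers move at their own pace and stop on an object; "grip_force" is the grip in N (left out, the last holds). Time passes only in rows, so rows that do not move let the fingers close. It gives the time, the measured TCP pose, the force, the opening and the grip force at its end, in the units of the state.
- r.get_state(): the state, without advancing time (a new reading comes with each control period).
- optics.camera(name): name is "side" or "top"; returns (picture, depth): 400x640x3 uint8, red, green, blue; 400x640 float32, mm along the optical axis (not along the pixel's ray), 0 where there is no reading.
- optics.camera_params(name): a dict with "fx", "fy", "cx", "cy" (pixels), "k1" (the pictures are not rectified: a ray, as slopes to the right and down, at radius r is drawn at 1 + k1 r^2 times it, then the intrinsics apply), "R" (3x3) and "t" (3): a world point X has camera coordinates R X + t. Camera axes: x right, y down, z forward; pixel columns grow to the right and rows downward; lengths in mm; the calibration is good to about 2 mm. A picture is of the moment at which its call begins. camera_params takes no time and is no camera call.
- r.job_done(): hands the job in; it is judged then, once.
The state is a dict: "clock": time; "joints": joint angles; "qvel": joint speeds; "effort": joint torques, N m; "ee_pos": TCP position; "eef_rot": TCP orientation; "wrist_force": force on the tool from outside, world axes, zero at the start; "ft_torque": the same for the moment, N m; "width": finger opening in mm; "grip_force": force on a finger pad.
Only numpy, scipy, OpenCV 4.12 (cv2) and the standard library are available. Lean on these libraries where they do the work, as an engineer would, in place of code of your own. Each camera call takes 0.05 s, during which the arm holds its last target. There are 200 camera calls.

## Task

Finish packing the two red baskets for the home-delivery round (left, right and far as seen from the robot). In the basket that holds the milk tin, stand the squat jar at the far end, close to the end wall, and the taller of the two white bottles midway between the tin and the jar, so that all three make a straight line down the middle of the basket. In the basket that holds the mask box, stand the food can on the floor to the right of the box, level with the box's middle, and lay the tablet carton flat on top of the box, centred and lengthwise; set everything down gently rather than dropping it, and leave the tin, the mask box, the shorter bottle and the tape roll where they are.

Things in the scene. Friction and masses are not known exactly. Their poses are not given: they have to be found in the camera images.
- tin_basket: Red open basket with the milk tin at its near end; fixed. 270 long (its x) x 180 wide (y) x 45 mm high, walls and floor 4 mm thick. Origin: centre of its underside; x along its length away from the robot (white card = near end, x -135 mm), y to the left. Desk equipment up to 170 mm high stands along the back and sides, a stapler near the robot.
- mask_basket: Red open basket with the mask box along its left (+y) wall, the strip right of the box being empty; fixed. 270 long (its x) x 180 wide (y) x 45 mm high, walls and floor 4 mm thick. Origin: centre of its underside; x along its length away from the robot (white card = near end, x -135 mm), y to the left. Same basket as the other.
- milk_tin: Milk tin, steel with a cream band and a clear lid, diameter 92 mm, 110 mm high, 0.55 kg, standing loose in its basket at the near end on the basket's middle line (within 8 mm). Origin at the centre of its underside, z up.
- mask_box: Mask box, pale blue-grey carton, 170 long (its x) x 80 wide (its y) x 65 mm high, 0.25 kg, lying loose in its basket, lengthwise along the left wall. Origin at the centre of its underside; x along its length away from the robot, y to the left, z up.
- tall_bottle: Taller of two white bottles: round body, diameter 50 mm, 95 mm high with straight sides, then a narrow neck with a white cap (diameter 34 mm); 130 mm high in all, about 0.18 kg, loose on the desk. Origin at the centre of its underside, z up.
- jar: Squat amber glass jar with a wide white lid, diameter 57 mm, 52 mm high, about 0.16 kg, loose on the desk. Origin at the centre of its underside, z up.
- food_can: Food can, steel with a plain grey band, diameter 58 mm (60 mm over its rims), 85 mm high, about 0.3 kg, loose on the desk. Origin at the centre of its underside, z up.
- tablet_carton: Small white tablet carton with a grey band, lying flat on the desk: 90 long (its x) x 45 wide (its y) x 30 mm high, about 0.06 kg, loose, any yaw. Origin at the centre of its underside, z up.
- short_bottle: Shorter of the two white bottles, same shape and diameter (50 mm) but 90 mm high in all (straight sides to 56 mm), loose on the desk. Not needed: leave it. Origin at the centre of its underside, z up.
- tape_roll: Roll of brown packing tape lying flat: a ring of 90 mm outer diameter, 75 mm inner diameter, 48 mm high, loose on the desk. Not needed: leave it. Origin at the centre of its underside, z up.
Mind the look-alikes: they are no part of the job. What is shaped like the tall_bottle but blue or green is not meant. Of the things like the jar, leave any that is purple; of the rest the larger one is meant.

How it is judged:
By the outcome, as a careful person would: the job done as asked, in the order asked, and still so for the second after the job is handed in, with the robot touching nothing.
It also fails if it takes over 99 s, if anything falls off the work surface, if the arm or the gripper's body presses on something with over 40 N, if the wrist force passes 120 N, or if a joint passes its speed limit or range.

## Working session

There is one attempt and no reset: what is moved stays moved. The work goes in short steps, Python scripts to look and compute and a tool call to move; the robot and the scene stay as the last step left them, time stands still between calls to the robot, and variables do not carry over. Pictures are saved under pics/ and viewed, at most 14 in all, crops included, and the job is handed in when it is done.

Besides the shell and the picture viewer there is one more tool, called after "Emit:" by a JSON object that holds its "name" and its "arguments", one argument or row to a line. arm_command: Moves the arm, as the interface text tells. Its arguments: {"type":"object","properties":{"deltas":{"type":"array"},"grip_force":{"type":"number"}},"required":["deltas"]}

```bash
ls; mkdir -p pics; python3 - <<'E'
from plant import r, optics
import cv2, numpy as np
print(r.get_state())
for n in("top","side"):
    im,d=optics.camera(n); cv2.imwrite(f"pics/{n}0.png",im[:,:,::-1]); np.savez(f"{n}0.npz",im=im,d=d)
    print(n,optics.camera_params(n),(d>0).mean())
E
```

```text
pics
{'clock': 0.0, 'joints': array([ 1.27507186,  0.32182763, -0.07006105,  1.45171613,  0.02260862,
        1.37077858, -0.05688239]), 'qvel': array([ 0.00062243, -0.00062219, -0.00183983,  0.00039844,  0.00136908,
        0.00136634, -0.00029375]), 'effort': array([-2.97358738e-04, -4.93581140e+01, -3.82571770e-01, -3.14328611e+01,
        1.28564835e-02,  1.14126832e-02,  1.66691518e-05]), 'ee_pos': array([ 197.94771681, -618.54822212,  230.19965701]), 'eef_rot': array([ 9.88022423e-01,  1.54307316e-01, -2.06684739e-04, -9.49344462e-04]), 'wrist_force': array([ 0.55195059,  0.85085629, -0.28630331]), 'ft_torque': array([-0.03088482, -0.00734747, -0.02940356]), 'grip_force': 0.0, 'width': 85.57026587858076}
top {'fx': 397.603700329588, 'fy': 397.603700329588, 'cx': 318.2369951942698, 'cy': 199.61063801880437, 'k1': -0.06162109871961318, 'R': array([[ 8.33268790e-05, -9.99998781e-01, -1.55906233e-03],
       [-9.88355735e-01,  1.54871803e-04, -1.52160827e-01],
       [ 1.52160883e-01,  1.55358728e-03, -9.88354517e-01]]), 't': array([  4.07698604, 524.292748  , 936.28546323])} 0.99607421875
side {'fx': 410.79853813239646, 'fy': 410.79853813239646, 'cx': 314.77203732031245, 'cy': 204.7386360774183, 'k1': -0.04667166357240892, 'R': array([[ 0.99605136, -0.08673956,  0.01891909],
       [-0.03791982, -0.60835419, -0.79275927],
       [ 0.08027309,  0.78891155, -0.60924117]]), 't': array([-545.97470155,   46.02138672,  821.42464379])} 0.99596484375
```

View pics/top0.png

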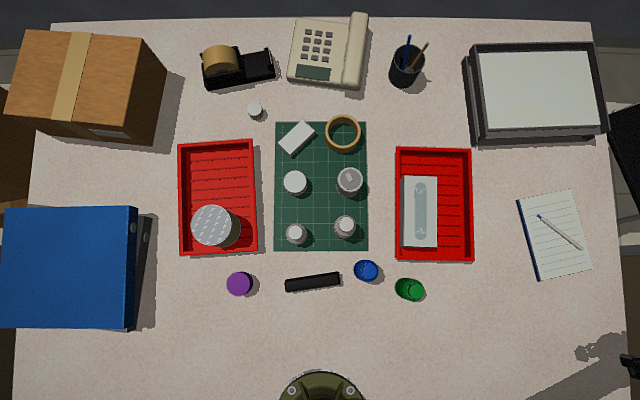

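View pics/side0.png

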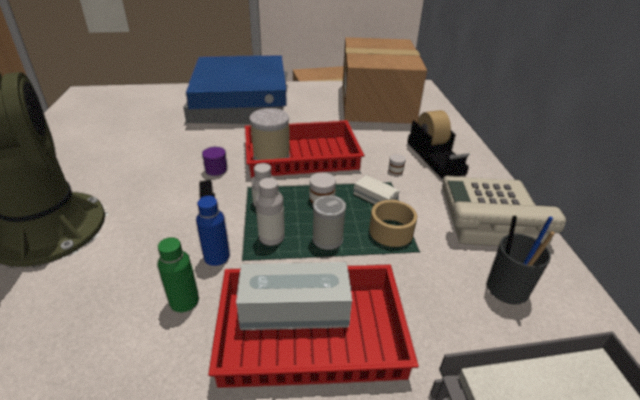

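The top view has the tin basket at (218,197) and the mask basket at (434,204). On the mat are the jar (295,183), food can (349,180), bottles (295,234) and (345,228), carton (296,137) and tape roll (343,132). The small jar at (254,109) and the purple, blue and green things are decoys. In the side view the bottle at (270,212) looks taller; next I'll measure it.

```bash
cat > h.py <<'E'
import numpy as np, cv2
from plant import r, optics
def cloud(n,d):
    p=optics.camera_params(n); K=np.array([[p['fx'],0,p['cx']],[0,p['fy'],p['cy']],[0,0,1.]])
    v,u=np.mgrid[0:d.shape[0],0:d.shape[1]]
    s=cv2.undistortPoints(np.stack([u.ravel(),v.ravel()],1).astype(np.float64)[:,None],K,np.array([p['k1'],0,0,0.])).reshape(-1,2)
    c=np.c_[s,np.ones(len(s))]*d.reshape(-1,1)
    w=(c-p['t'])@np.array(p['R']); w[d.ravel()<=0]=np.nan
    return w.reshape(*d.shape,3)
def shoot(tag):
    o={}
    for n in("top","side"):
        im,d=optics.camera(n); o[n]=(im,cloud(n,d)); cv2.imwrite(f"pics/{n}{tag}.png",im[:,:,::-1])
    return o
def near(w,x,y,rad,z0=-50,z1=400):
    m=(np.hypot(w[...,0]-x,w[...,1]-y)<rad)&(w[...,2]>z0)&(w[...,2]<z1); return w[m]
def topring(w,x,y,rad,tol=4):
    """top height and circle centre/diameter of the top face"""
    q=near(w,x,y,rad); q=q[q[:,2]>10]; zt=np.percentile(q[:,2],97); f=q[q[:,2]>zt-tol]
    (c,rr)=cv2.minEnclosingCircle(f[:,:2].astype(np.float32)); return np.round([*c,2*rr,zt,len(f)],1), f[:,:2].mean(0).round(1)
E
cat > m.py <<'E'
from h import *
W={n:cloud(n,np.load(n+"0.npz")["d"]) for n in("top","side")}; I={n:np.load(n+"0.npz")["im"] for n in W}
seeds=dict(tin=(215,226),jar=(295,182),can=(349,180),b1=(295,233),b2=(345,227),tape=(343,117),small=(254,109),carton=(296,137),box=(420,212),blue=(365,269),stap=(312,282))
print("desk",np.nanmedian(W["top"][300:330,200:280,2]),"mat",np.nanmedian(W["top"][200:215,310:330,2]),"side mat",[np.median(near(W["side"],W["top"][207,320,0],W["top"][207,320,1],12)[:,2])])
for k,(u,v) in seeds.items():
    p=np.nanmedian(W["top"][v-2:v+3,u-2:u+3].reshape(-1,3),0); R={'tin':60,'box':45,'tape':30,'b2':28,'b1':28}.get(k,38)
    print(k,p.round(),"top",*topring(W["top"],p[0],p[1],R),"side",*topring(W["side"],p[0],p[1],R))
for k,zmin,zmax,R in(("carton",22,42,60),("box",55,90,110)):
    u,v=seeds[k]; p=W["top"][v,u]
    for n in W:
        q=near(W[n],p[0],p[1],R,zmin,zmax)
        im=np.zeros((600,600),np.uint8)
        q2=q[:,:2].astype(np.float32); print(k,n,len(q2),"rect",cv2.minAreaRect(q2),"z",np.median(q[:,2]))
# baskets: red mask
for n in W:
    hsv=cv2.cvtColor(I[n],cv2.COLOR_RGB2HSV); m=((hsv[...,0]<6)|(hsv[...,0]>174))&(hsv[...,1]>180)&(hsv[...,2]>60)
    for s in(1,-1):
        w=W[n][m&(s*W[n][...,1]>0)&(abs(W[n][...,1])<450)]
        rim=w[(w[:,2]>40)&(w[:,2]<53)]; fl=w[w[:,2]<15]
        print("basket",n,s,"rim",cv2.minAreaRect(rim[:,:2].astype(np.float32)),np.median(rim[:,2]),"floor",np.median(fl[:,2]),len(fl), np.percentile(rim[:,:2],[1,99],axis=0).round(1).tolist())
E
python3 m.py
```

```text
desk 0.03870608899557187 mat 0.7653476707244538 side mat [np.float64(0.6185558127344896)]
tin [453. 236. 115.] top [ 456.4  246.5   94.   117.6 1014. ] [456.  245.8] side [455.8 246.9  95.3 116.4 523. ] [456.9 242.5]
jar [566.  61.  52.] top [568.4  61.6  56.1  54.7 318. ] [568.3  61.4] side [568.7  62.4  58.2  53.5 319. ] [568.2  60.6]
can [564. -68.  86.] top [566.7 -71.6  59.5  88.8 368. ] [566.7 -71.2] side [565.7 -69.8  62.1  86.8 515. ] [565.9 -72.3]
b1 [439.  57.  90.] top [441.3  57.5  33.6  92.3 150. ] [441.5  57.3] side [441.3  59.1  36.1  91.  125. ] [440.9  57. ]
b2 [449. -55. 131.] top [456.5 -57.2  33.2 132.5 155. ] [456.2 -57.2] side [455.6 -57.4  35.  130.7 176. ] [456.3 -58.9]
tape [737. -59.  41.] top [730.1 -58.4  55.9  50.8  64. ] [735.4 -59.4] side [731.4 -59.1  57.5  49.1  85. ] [734.7 -58.3]
small [761. 169.  36.] top [762.1 170.   38.3  38.6 120. ] [761.9 170.4] side [765.5 169.1  42.6  37.7 115. ] [763.5 168.2]
carton [687.  61.  30.] top [687.   61.   75.1  33.5 288. ] [687.3  60.8] side [686.   60.5  75.7  31.7 390. ] [687.6  60.9]
box [ 490. -238.   70.] t
[... 1031 characters left out ...]
601432800293) 44.82832650682923 floor 4.041843922272072 4737 [[390.8, 153.8], [675.9, 358.0]]
basket top -1 rim ((517.1669311523438, -280.2176513671875), (192.96917724609375, 280.3925476074219), 88.4161148071289) 45.33759635680029 floor 4.644824893188966 3895 [[376.3, -376.7], [656.8, -183.4]]
basket side 1 rim ((534.829833984375, 252.93495178222656), (275.8108825683594, 188.75729370117188), 3.9771158695220947) 44.71350642257173 floor 5.104174411422362 1713 [[396.5, 152.3], [674.4, 352.2]]
basket side -1 rim ((517.0372924804688, -282.2713928222656), (189.88758850097656, 276.80145263671875), 88.18058013916016) 44.386026494633676 floor 3.9747172927605754 8661 [[378.1, -379.1], [655.1, -189.2]]
```

Both views agree, and the heights match the text. The tall bottle is the one at (456,-57), 131 mm high, and the shorter is at (441,58). I'll start with the jar: align the tool to the tin basket's yaw (+4.1°), then go above the jar.

Emit:
{"name": "arm_command", "arguments": {
  "deltas": [
    {"grip": 1, "translation": [0, 0, 0], "spin": 6.8},
    {"grip": 1, "translation": [0, 0, 0], "spin": 6.8},
    {"grip": 1, "translation": [0.026, -0.041, 0], "spin": 0},
    {"grip": 1, "translation": [0.026, -0.041, 0], "spin": 0},
    {"grip": 1, "translation": [0.026, -0.041, 0], "spin": 0},
    {"grip": 1, "translation": [0.026, -0.041, 0], "spin": 0},
    {"grip": 1, "translation": [0.026, -0.041, 0], "spin": 0},
    {"grip": 1, "translation": [0.026, -0.041, 0], "spin": 0},
    {"grip": 1, "translation": [0.026, -0.041, 0], "spin": 0},
    {"grip": 1, "translation": [0.026, -0.041, 0], "spin": 0},
    {"grip": 1, "translation": [0.026, -0.041, 0], "spin": 0},
    {"grip": 1, "translation": [0.026, -0.041, 0], "spin": 0},
    {"grip": 1, "translation": [0.026, -0.041, 0], "spin": 0},
    {"grip": 1, "translation": [0.026, -0.041, 0], "spin": 0},
    {"grip": 1, "translation": [0.026, -0.041, 0], "spin": 0},
    {"grip": 1, "translation": [0.026, -0.041, 0], "spin": 0},
    {"grip": 1, "translation": [0.026, -0.041, 0], "spin": 0},
    {"grip": 1, "translation": [0.026, -0.037, 0], "spin": 0},
    {"grip": 1, "translation": [0, 0, 0], "spin": 0},
    {"grip": 1, "translation": [0, 0, 0], "spin": 0}
  ]
}}

```text
clock: 2.6
ee_pos: [565.4, 60.6, 230.7]
eef_rot: [0.999, 0.036, -0.001, 0.0]
wrist_force: [0.5, -0.4, 0.1]
width: 85.7
grip_force: 0.0
```

```bash
cat > go.py <<'E'
# go.py x y z [yaw]: spin needed (deg) and tool-axis shift (mm) after that spin
import sys, numpy as np
from plant import r
from scipy.spatial.transform import Rotation as Ro
s=r.get_state(); M=Ro.from_quat(s['eef_rot']).as_matrix(); yaw=np.degrees(np.arctan2(M[1,0],M[0,0]))
a=list(map(float,sys.argv[1:])); t=a[3] if len(a)>3 else yaw; c,n=np.cos(np.radians(t)),np.sin(np.radians(t))
d=np.array(a[:3])-s['ee_pos']
print("t",round(s['clock'],2),"pos",s['ee_pos'].round(1),"yaw",yaw.round(2),"tilt",np.degrees(np.arccos(-M[2,2])).round(2),"w",round(s['width'],1),"gf",round(s['grip_force'],1),"F",s['wrist_force'].round(1),"j",s['joints'].round(2))
print("spin",round((yaw-t+180)%360-180,2),"shift",np.round([d[0]*c+d[1]*n,d[0]*n-d[1]*c,-d[2]],1))
E
python3 go.py 568.5 61.8 10 4.1
```

```text
t 2.6 pos [565.4  60.6 230.7] yaw 4.14 tilt 0.09 w 85.7 gf 0.0 F [ 0.5 -0.4  0.1] j [ 0.47  0.21 -0.71  1.64  0.14  1.35 -1.76]
spin 0.04 shift [  3.1  -1.  220.7]
```

Emit:
{"name": "arm_command", "arguments": {
  "deltas": [
    {"grip": 1, "translation": [0.003, -0.001, 0.04]},
    {"grip": 1, "translation": [0, 0, 0.04]},
    {"grip": 1, "translation": [0, 0, 0.04]},
    {"grip": 1, "translation": [0, 0, 0.04]},
    {"grip": 1, "translation": [0, 0, 0.03]},
    {"grip": 1, "translation": [0, 0, 0.02]},
    {"grip": 1, "translation": [0, 0, 0.01]},
    {"grip": 1, "translation": [0, 0, 0]},
    {"grip": 0.55, "translation": [0, 0, 0]},
    {"grip": 0.55, "translation": [0, 0, 0]},
    {"grip": 0.55, "translation": [0, 0, 0]},
    {"grip": 0.55, "translation": [0, 0, 0]},
    {"grip": 0.55, "translation": [0, 0, 0]},
    {"grip": 0.55, "translation": [0, 0, 0]}
  ],
  "grip_force": 40
}}

```text
validation failed for argument at $.de...
```

```bash
python3 go.py 568.5 61.8 10 4.1
```

```text
t 2.6 pos [565.4  60.6 230.7] yaw 4.14 tilt 0.09 w 85.7 gf 0.0 F [ 0.5 -0.4  0.1] j [ 0.47  0.21 -0.71  1.64  0.14  1.35 -1.76]
spin 0.04 shift [  3.1  -1.  220.7]
```

Spin is required in every row.

Emit:
{"name": "arm_command", "arguments": {
  "deltas": [
    {"grip": 1, "translation": [0.003, -0.001, 0.04], "spin": 0},
    {"grip": 1, "translation": [0, 0, 0.04], "spin": 0},
    {"grip": 1, "translation": [0, 0, 0.04], "spin": 0},
    {"grip": 1, "translation": [0, 0, 0.04], "spin": 0},
    {"grip": 1, "translation": [0, 0, 0.03], "spin": 0},
    {"grip": 1, "translation": [0, 0, 0.02], "spin": 0},
    {"grip": 1, "translation": [0, 0, 0.01], "spin": 0},
    {"grip": 1, "translation": [0, 0, 0], "spin": 0},
    {"grip": 0.55, "translation": [0, 0, 0], "spin": 0},
    {"grip": 0.55, "translation": [0, 0, 0], "spin": 0},
    {"grip": 0.55, "translation": [0, 0, 0], "spin": 0},
    {"grip": 0.55, "translation": [0, 0, 0], "spin": 0},
    {"grip": 0.55, "translation": [0, 0, 0], "spin": 0},
    {"grip": 0.55, "translation": [0, 0, 0], "spin": 0}
  ],
  "grip_force": 40
}}

```text
clock: 4.35
ee_pos: [569.7, 62.8, 12.7]
eef_rot: [0.999, 0.036, 0.001, 0.0]
wrist_force: [-1.2, -0.4, 6.6]
width: 56.0
grip_force: 42.1
```

```bash
python3 go.py 568.5 61.8 10 4.1
```

```text
t 4.35 pos [569.7  62.8  12.7] yaw 4.16 tilt 0.11 w 56.0 gf 42.1 F [-1.2 -0.4  6.6] j [ 0.39  0.45 -0.65  1.85  0.33  0.95 -1.9 ]
spin 0.06 shift [-1.3  0.9  2.7]
```

Emit:
{"name": "arm_command", "arguments": {
  "deltas": [
    {"grip": 0.55, "translation": [0, 0, -0.01], "spin": 0},
    {"grip": 0.55, "translation": [0, 0, -0.025], "spin": 0},
    {"grip": 0.55, "translation": [0, 0, -0.03], "spin": 0},
    {"grip": 0.55, "translation": [0, 0, -0.03], "spin": 0},
    {"grip": 0.55, "translation": [0, 0, -0.015], "spin": 0},
    {"grip": 0.55, "translation": [0.006, -0.014, 0], "spin": 0},
    {"grip": 0.55, "translation": [0.01, -0.026, 0], "spin": 0},
    {"grip": 0.55, "translation": [0.01, -0.028, 0], "spin": 0},
    {"grip": 0.55, "translation": [0.011, -0.028, 0], "spin": 0},
    {"grip": 0.55, "translation": [0.011, -0.028, 0], "spin": 0},
    {"grip": 0.55, "translation": [0.01, -0.028, 0], "spin": 0},
    {"grip": 0.55, "translation": [0.01, -0.027, 0], "spin": 0},
    {"grip": 0.55, "translation": [0.006, -0.015, 0], "spin": 0},
    {"grip": 0.55, "translation": [0, 0, 0], "spin": 0},
    {"grip": 0.55, "translation": [0, 0, 0], "spin": 0}
  ]
}}

```text
clock: 6.22
ee_pos: [628.5, 260.0, 120.6]
eef_rot: [0.999, 0.036, -0.0, 0.001]
wrist_force: [0.2, 0.1, -0.8]
width: 55.8
grip_force: 43.0
```

```bash
python3 go.py 629.5 261.2 16 4.1; cat > chk.py <<'E'
import sys; from h import *
o=shoot(sys.argv[1])
E
python3 chk.py a
```

```text
t 6.22 pos [628.5 260.  120.6] yaw 4.09 tilt 0.1 w 55.8 gf 43.0 F [ 0.2  0.1 -0.8] j [ 0.07  0.55 -0.7   1.48  0.36  1.25 -2.17]
spin -0.01 shift [  1.1  -1.2 104.6]
```

View pics/sidea.png

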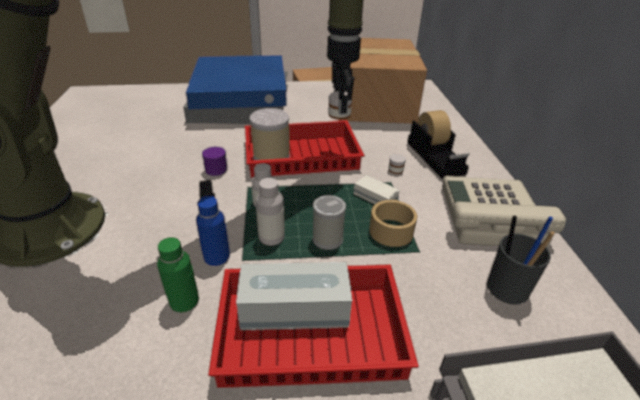

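The jar hangs upright in the gripper at (341,105), above the basket's far end. Now I lower it.

Emit:
{"name": "arm_command", "arguments": {
  "deltas": [
    {"grip": 0.55, "translation": [0.001, -0.001, 0.02], "spin": 0},
    {"grip": 0.55, "translation": [0, 0, 0.03], "spin": 0},
    {"grip": 0.55, "translation": [0, 0, 0.025], "spin": 0},
    {"grip": 0.55, "translation": [0, 0, 0.015], "spin": 0},
    {"grip": 0.55, "translation": [0, 0, 0.006], "spin": 0},
    {"grip": 0.55, "translation": [0, 0, 0.003], "spin": 0},
    {"grip": 0.55, "translation": [0, 0, 0.002], "spin": 0},
    {"grip": 0.55, "translation": [0, 0, 0.002], "spin": 0},
    {"grip": 0.55, "translation": [0, 0, 0], "spin": 0},
    {"grip": 0.55, "translation": [0, 0, 0], "spin": 0}
  ]
}}

```text
clock: 7.58
ee_pos: [629.6, 262.5, 18.5]
eef_rot: [0.999, 0.036, 0.0, 0.0]
wrist_force: [-0.1, -0.4, -1.2]
width: 56.3
grip_force: 43.0
```

```bash
python3 go.py 629.5 261.2 16 4.1
```

```text
t 7.58 pos [629.6 262.5  18.5] yaw 4.16 tilt 0.02 w 56.3 gf 43.0 F [-0.1 -0.4 -1.2] j [ 0.04  0.65 -0.66  1.55  0.43  1.09 -2.22]
spin 0.06 shift [-0.2  1.3  2.5]
```

Emit:
{"name": "arm_command", "arguments": {
  "deltas": [
    {"grip": 0.55, "translation": [0, 0.001, 0.0015], "spin": 0},
    {"grip": 0.55, "translation": [0, 0, 0.001], "spin": 0},
    {"grip": 0.55, "translation": [0, 0, 0.001], "spin": 0},
    {"grip": 0.55, "translation": [0, 0, 0], "spin": 0}
  ]
}}

```text
clock: 8.07
ee_pos: [629.7, 261.5, 16.7]
eef_rot: [0.999, 0.036, 0.0, 0.0]
wrist_force: [-4.5, -2.6, 9.6]
width: 55.8
grip_force: 43.7
```

Emit:
{"name": "arm_command", "arguments": {
  "deltas": [
    {"grip": 0.75, "translation": [0, 0, 0], "spin": 0},
    {"grip": 0.9, "translation": [0, 0, 0], "spin": 0},
    {"grip": 1, "translation": [0, 0, 0], "spin": 0},
    {"grip": 1, "translation": [0, 0, 0], "spin": 0},
    {"grip": 1, "translation": [0, 0, -0.01], "spin": 0},
    {"grip": 1, "translation": [0, 0, -0.03], "spin": 0},
    {"grip": 1, "translation": [0, 0, -0.05], "spin": 0},
    {"grip": 1, "translation": [0, 0, -0.05], "spin": 0},
    {"grip": 1, "translation": [0, 0, -0.05], "spin": 0},
    {"grip": 1, "translation": [0, 0, -0.02], "spin": 0},
    {"grip": 1, "translation": [0, 0, 0], "spin": 0}
  ]
}}

```text
clock: 9.45
ee_pos: [630.1, 262.0, 226.4]
eef_rot: [0.999, 0.036, 0.001, -0.0]
wrist_force: [0.7, -0.4, -0.7]
width: 85.7
grip_force: 0.0
```

```bash
cat > chk.py <<'E'
import sys; from h import *
o=shoot(sys.argv[1])
for a in sys.argv[2:]:
    x,y,R,z0,z1=map(float,a.split(","))
    for n in o:
        q=near(o[n][1],x,y,R,z0,z1)
        if len(q)<8: print(a,n,len(q)); continue
        (c,rr)=cv2.minEnclosingCircle(q[:,:2].astype(np.float32)); print(a,n,len(q),"circ",np.round([*c,2*rr],1),"mean",q.mean(0).round(1),"z",np.percentile(q[:,2],[5,50,95]).round(1),"rect",cv2.minAreaRect(q[:,:2].astype(np.float32)))
E
python3 chk.py b 629,261,40,51,62 456,246,60,108,125 456,-57,28,120,140; python3 go.py 456.2 -57.6 62 4.1
```

```text
629,261,40,51,62 top 49 circ [640.6 245.3  42.4] mean [641.  241.3  55.1] z [52.2 55.3 57.5] rect ((643.1030883789062, 242.0776824951172), (42.37806701660156, 9.195286750793457), 37.411014556884766)
629,261,40,51,62 side 221 circ [628.4 260.7  60.1] mean [627.7 256.6  55.9] z [51.8 56.3 57.8] rect ((627.7919311523438, 259.8040466308594), (57.30928039550781, 53.58732604980469), 83.48188781738281)
456,246,60,108,125 top 0
456,246,60,108,125 side 596 circ [457.1 245.7  95.6] mean [457.1 239.4 114.4] z [110.2 114.8 116.6] rect ((456.9418640136719, 245.26596069335938), (92.04073333740234, 91.45832824707031), 87.82691192626953)
456,-57,28,120,140 top 182 circ [456.2 -57.7  33.4] mean [456.  -57.6 130.1] z [127.7 130.2 132.5] rect ((456.0985412597656, -57.404327392578125), (31.261972427368164, 31.286664962768555), 0.7660978436470032)
456,-57,28,120,140 side 232 circ [456.1 -58.   35.4] mean [456.4 -61.2 128.3] z [121.6 129.5 131.2] rect ((456.6238708496094, -58.43624496459961), (32.95584487915039, 32.20522689819336), 85.80074310302734)
t 9.55 pos [628.9 260.9 222.9] yaw 4.15 tilt 0.15 w 85.5 gf 0.0 F [ 0.3 -0.3 -0.2] j [ 0.08  0.49 -0.73  1.35  0.32  1.42 -2.14]
spin 0.05 shift [-195.   305.3  160.9]
```

View pics/topb.png

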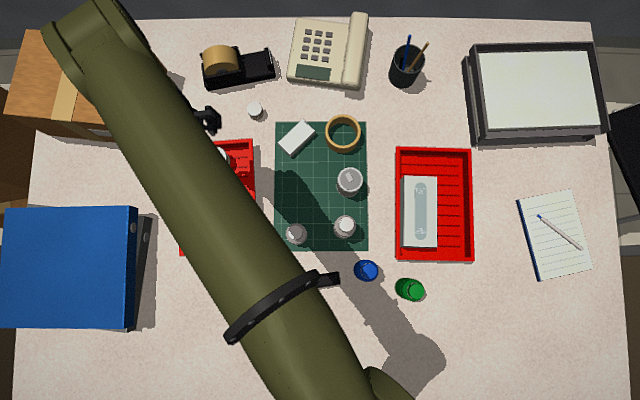

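The arm hides most of the tin basket in the top view. The side cloud puts the jar upright at (628,261) with the tin unmoved. Next, the tall bottle.

Emit:
{"name": "arm_command", "arguments": {
  "deltas": [
    {"grip": 1, "translation": [-0.025, 0.038, 0], "spin": 0},
    {"grip": 1, "translation": [-0.025, 0.039, 0], "spin": 0},
    {"grip": 1, "translation": [-0.025, 0.039, 0], "spin": 0},
    {"grip": 1, "translation": [-0.024, 0.038, 0], "spin": 0},
    {"grip": 1, "translation": [-0.024, 0.038, 0], "spin": 0},
    {"grip": 1, "translation": [-0.024, 0.038, 0], "spin": 0},
    {"grip": 1, "translation": [-0.024, 0.038, 0], "spin": 0},
    {"grip": 1, "translation": [-0.024, 0.037, 0], "spin": 0},
    {"grip": 1, "translation": [0, 0, 0], "spin": 0},
    {"grip": 1, "translation": [0, 0, 0.03], "spin": 0},
    {"grip": 1, "translation": [0, 0, 0.03], "spin": 0},
    {"grip": 1, "translation": [0, 0, 0], "spin": 0}
  ]
}}

```text
clock: 11.05
ee_pos: [454.7, -55.6, 161.6]
eef_rot: [0.999, 0.037, -0.003, -0.001]
wrist_force: [0.9, 0.3, 0.3]
width: 85.3
grip_force: 0.0
```

```bash
python3 go.py 456.2 -57.6 62 4.1;python3 go.py 456.2 -57.6 62 4.1
```

```text
t 11.05 pos [454.7 -55.6 161.6] yaw 4.23 tilt 0.41 w 85.3 gf 0.0 F [0.9 0.3 0.3] j [ 0.68 -0.01 -0.6   1.97 -0.01  1.19 -1.42]
spin 0.13 shift [ 1.3  2.1 99.6]
t 11.05 pos [454.7 -55.6 161.6] yaw 4.23 tilt 0.41 w 85.3 gf 0.0 F [0.9 0.3 0.3] j [ 0.68 -0.01 -0.6   1.97 -0.01  1.19 -1.42]
spin 0.13 shift [ 1.3  2.1 99.6]
```

Emit:
{"name": "arm_command", "arguments": {
  "deltas": [
    {"grip": 1, "translation": [0.001, 0.001, 0.03], "spin": 0},
    {"grip": 1, "translation": [0, 0.001, 0.03], "spin": 0},
    {"grip": 1, "translation": [0, 0, 0.025], "spin": 0},
    {"grip": 1, "translation": [0, 0, 0.014], "spin": 0},
    {"grip": 1, "translation": [0, 0, 0], "spin": 0},
    {"grip": 0.45, "translation": [0, 0, 0], "spin": 0},
    {"grip": 0.45, "translation": [0, 0, 0], "spin": 0},
    {"grip": 0.45, "translation": [0, 0, 0], "spin": 0},
    {"grip": 0.45, "translation": [0, 0, 0], "spin": 0},
    {"grip": 0.45, "translation": [0, 0, 0], "spin": 0},
    {"grip": 0.45, "translation": [0, 0, 0], "spin": 0}
  ]
}}

```text
clock: 12.42
ee_pos: [459.4, -58.5, 67.0]
eef_rot: [0.999, 0.036, 0.001, 0.0]
wrist_force: [-1.4, 1.7, 6.6]
width: 49.0
grip_force: 40.7
```

```bash
python3 go.py 456.2 -57.6 62 4.1
```

```text
t 12.43 pos [459.4 -58.5  67. ] yaw 4.16 tilt 0.12 w 49.0 gf 40.7 F [-1.4  1.7  6.6] j [ 0.66  0.12 -0.61  2.07  0.08  0.98 -1.49]
spin 0.06 shift [-3.1 -1.1  5. ]
```

Emit:
{"name": "arm_command", "arguments": {
  "deltas": [
    {"grip": 0.45, "translation": [0, 0, -0.01], "spin": 0},
    {"grip": 0.45, "translation": [0, 0, -0.025], "spin": 0},
    {"grip": 0.45, "translation": [0, 0, -0.035], "spin": 0},
    {"grip": 0.45, "translation": [0, 0, -0.035], "spin": 0},
    {"grip": 0.45, "translation": [0, 0, -0.02], "spin": 0},
    {"grip": 0.45, "translation": [0, 0, 0], "spin": 0},
    {"grip": 0.45, "translation": [0, 0, 0], "spin": 0}
  ]
}}

```text
clock: 13.3
ee_pos: [457.4, -58.8, 189.8]
eef_rot: [0.999, 0.036, -0.001, -0.0]
wrist_force: [-0.3, -0.4, -1.7]
width: 49.3
grip_force: 41.8
```

```bash
python3 go.py 546.2 254.3 70 4.1; python3 chk.py c 456,-57,60,120,190;  python3 go.py 546.2 254.3 70 4.1
```

```text
t 13.3 pos [457.4 -58.8 189.8] yaw 4.14 tilt 0.1 w 49.3 gf 41.8 F [-0.3 -0.4 -1.7] j [ 0.69 -0.04 -0.6   1.93 -0.02  1.24 -1.4 ]
spin 0.04 shift [ 110.9 -306.   119.8]
456,-57,60,120,190 top 0
456,-57,60,120,190 side 894 circ [454.4 -60.2  51.2] mean [454.9 -77.1 157.5] z [126.9 158.2 185.8] rect ((454.73992919921875, -71.52439880371094), (50.90988540649414, 27.761343002319336), 1.7161821126937866)
t 13.4 pos [457.3 -58.7 189.5] yaw 4.15 tilt 0.14 w 49.1 gf 41.8 F [ 0.5  0.2 -1.2] j [ 0.69 -0.04 -0.6   1.93 -0.02  1.24 -1.4 ]
spin 0.05 shift [ 111.  -305.9  119.5]
```

View pics/sidec.png

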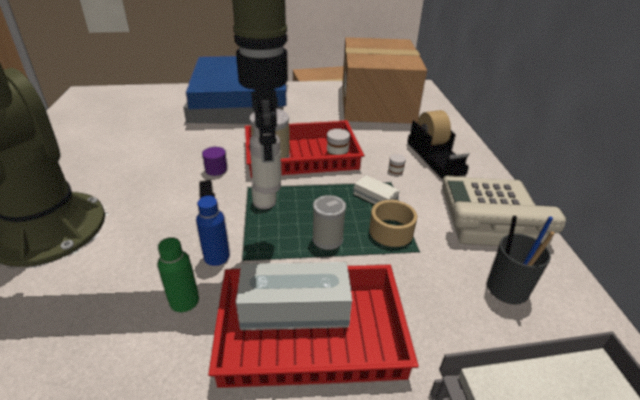

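The bottle hangs upright at (265,180). I'm carrying it over the tin basket.

Emit:
{"name": "arm_command", "arguments": {
  "deltas": [
    {"grip": 0.45, "translation": [0.006, -0.015, 0], "spin": 0},
    {"grip": 0.45, "translation": [0.01, -0.028, 0], "spin": 0},
    {"grip": 0.45, "translation": [0.012, -0.033, 0], "spin": 0},
    {"grip": 0.45, "translation": [0.012, -0.033, 0], "spin": 0},
    {"grip": 0.45, "translation": [0.012, -0.033, 0], "spin": 0},
    {"grip": 0.45, "translation": [0.012, -0.033, 0], "spin": 0},
    {"grip": 0.45, "translation": [0.012, -0.033, 0], "spin": 0},
    {"grip": 0.45, "translation": [0.012, -0.033, 0], "spin": 0},
    {"grip": 0.45, "translation": [0.012, -0.032, 0], "spin": 0},
    {"grip": 0.45, "translation": [0.0085, -0.022, 0], "spin": 0},
    {"grip": 0.45, "translation": [0.004, -0.011, 0], "spin": 0},
    {"grip": 0.45, "translation": [0, 0, 0], "spin": 0},
    {"grip": 0.45, "translation": [0, 0, 0], "spin": 0},
    {"grip": 0.45, "translation": [0, 0, 0.02], "spin": 0},
    {"grip": 0.45, "translation": [0, 0, 0.02], "spin": 0},
    {"grip": 0.45, "translation": [0, 0, 0], "spin": 0}
  ]
}}

```text
clock: 15.4
ee_pos: [546.7, 253.0, 147.8]
eef_rot: [0.999, 0.036, -0.002, 0.001]
wrist_force: [-0.5, 0.0, -1.5]
width: 48.8
grip_force: 41.7
```

```bash
python3 go.py 547.8 254.3 70 4.1; python3 chk.py d 546,254,45,85,150 456,246,60,108,125 629,261,40,51,60;  python3 go.py 547.8 254.3 70 4.1
```

```text
t 15.4 pos [546.7 253.  147.8] yaw 4.13 tilt 0.3 w 48.8 gf 41.7 F [-0.5  0.  -1.5] j [ 0.19  0.39 -0.82  1.65  0.3   1.23 -2.2 ]
spin 0.03 shift [ 1.2 -1.2 77.8]
546,254,45,85,150 top 63 circ [539.2 233.   25.2] mean [536.3 230.2 114.7] z [ 89.2 113.8 145.4] rect ((538.705810546875, 230.29129028320312), (5.51999568939209, 25.155128479003906), 78.66024017333984)
546,254,45,85,150 side 502 circ [535.5 247.1  66.2] mean [542.2 235.7 117.5] z [ 89.1 117.7 146.5] rect ((534.6602783203125, 239.85745239257812), (25.511825561523438, 65.48169708251953), 84.12779235839844)
456,246,60,108,125 top 0
456,246,60,108,125 side 596 circ [456.6 247.   95.9] mean [457.1 239.2 114.5] z [110.5 114.8 116.8] rect ((456.3958740234375, 245.66070556640625), (91.27838134765625, 92.83386993408203), 79.34760284423828)
629,261,40,51,60 top 351 circ [631.  260.7  57.7] mean [631.2 260.1  55.8] z [53.1 55.8 58.5] rect ((632.1613159179688, 260.6236267089844), (51.777374267578125, 53.62350082397461), 28.89593505859375)
629,261,40,51,60 side 214 circ [629.3 260.   58.3] mean [627.4 256.7  56.1] z [52.8 56.4 57.9] rect ((627.72607421875, 259.29205322265625), (54.12702941894531, 55.449371337890625), 18.778759002685547)
t 15.5 pos [548.1 254.3 150.2] yaw 4.15 tilt 0.06 w 49.1 gf 41.7 F [ 0.3  0.5 -1.8] j [ 0.19  0.39 -0.82  1.65  0.3   1.24 -2.2 ]
spin 0.05 shift [-0.3  0.  80.2]
```

Emit:
{"name": "arm_command", "arguments": {
  "deltas": [
    {"grip": 0.45, "translation": [0, 0, 0.02], "spin": 0},
    {"grip": 0.45, "translation": [0, 0, 0.025], "spin": 0},
    {"grip": 0.45, "translation": [0, 0, 0.018], "spin": 0},
    {"grip": 0.45, "translation": [0, 0, 0.008], "spin": 0},
    {"grip": 0.45, "translation": [0, 0, 0.004], "spin": 0},
    {"grip": 0.45, "translation": [0, 0, 0.002], "spin": 0},
    {"grip": 0.45, "translation": [0, 0, 0.001], "spin": 0},
    {"grip": 0.45, "translation": [0, 0, 0], "spin": 0},
    {"grip": 0.45, "translation": [0, 0, 0], "spin": 0}
  ]
}}

```text
clock: 16.62
ee_pos: [548.5, 254.6, 73.1]
eef_rot: [0.999, 0.036, 0.0, -0.0]
wrist_force: [0.3, 0.0, -1.2]
width: 48.9
grip_force: 41.8
```

```bash
python3 go.py 547.8 254.3 70 4.1
```

```text
t 16.62 pos [548.5 254.6  73.1] yaw 4.15 tilt 0.03 w 48.9 gf 41.8 F [ 0.3  0.  -1.2] j [ 0.15  0.47 -0.78  1.72  0.36  1.1  -2.24]
spin 0.05 shift [-0.7  0.2  3.1]
```

Emit:
{"name": "arm_command", "arguments": {
  "deltas": [
    {"grip": 0.45, "translation": [0, 0, 0.001], "spin": 0},
    {"grip": 0.45, "translation": [0, 0, 0.001], "spin": 0},
    {"grip": 0.45, "translation": [0, 0, 0.001], "spin": 0},
    {"grip": 0.45, "translation": [0, 0, 0], "spin": 0}
  ]
}}

```text
clock: 17.12
ee_pos: [548.9, 254.8, 71.1]
eef_rot: [0.999, 0.036, 0.001, 0.0]
wrist_force: [-0.1, -0.8, 5.5]
width: 49.0
grip_force: 42.1
```

Emit:
{"name": "arm_command", "arguments": {
  "deltas": [
    {"grip": 0.65, "translation": [0, 0, 0], "spin": 0},
    {"grip": 0.8, "translation": [0, 0, 0], "spin": 0},
    {"grip": 1, "translation": [0, 0, 0], "spin": 0},
    {"grip": 1, "translation": [0, 0, 0], "spin": 0},
    {"grip": 1, "translation": [0, 0, -0.01], "spin": 0},
    {"grip": 1, "translation": [0, 0, -0.03], "spin": 0},
    {"grip": 1, "translation": [0, 0, -0.05], "spin": 0},
    {"grip": 1, "translation": [0, 0, -0.05], "spin": 0},
    {"grip": 1, "translation": [0, 0, -0.02], "spin": 0},
    {"grip": 1, "translation": [0, 0, 0], "spin": 0},
    {"grip": 1, "translation": [0, 0, 0], "spin": 0}
  ]
}}

```text
clock: 18.5
ee_pos: [547.6, 253.9, 228.0]
eef_rot: [0.999, 0.036, -0.001, 0.001]
wrist_force: [0.1, 0.6, -0.5]
width: 85.3
grip_force: 0.0
```

```bash
python3 chk.py e 546,254,25,121,145 456,246,60,108,125 629,261,40,51,60 566,-71,40,80,95 ;  python3 go.py 566.2 -71 35 88.3
```

```text
546,254,25,121,145 top 192 circ [545.8 256.4  34.7] mean [544.8 255.3 133.1] z [126.8 133.7 136.1] rect ((545.8043212890625, 256.3294677734375), (32.76792907714844, 32.312034606933594), 37.060386657714844)
546,254,25,121,145 side 118 circ [545.9 254.   33. ] mean [545.2 249.1 130. ] z [122.6 131.6 135. ] rect ((545.9033813476562, 253.1775665283203), (29.895185470581055, 31.19951629638672), 71.4149169921875)
456,246,60,108,125 top 264 circ [471.2 226.7  79.5] mean [475.9 219.5 114.7] z [112.  114.7 117.4] rect ((477.1954650878906, 218.47528076171875), (79.51193237304688, 23.009828567504883), 36.0750846862793)
456,246,60,108,125 side 597 circ [456.9 245.9  95.9] mean [456.9 239.2 114.4] z [110.  114.8 116.8] rect ((456.7220458984375, 247.20849609375), (92.2076416015625, 92.5663833618164), 57.626625061035156)
629,261,40,51,60 top 126 circ [629.9 259.4  58.1] mean [641.1 252.7  55.9] z [53.2 55.9 58.3] rect ((634.6345825195312, 259.4801025390625), (44.920066833496094, 54.80636215209961), 1.829894781112671)
629,261,40,51,60 side 220 circ [628.  259.3  59.1] mean [627.4 256.5  56. ] z [52.1 56.4 58. ] rect ((627.3737182617188, 259.10955810546875), (54.929752349853516, 53.96376037597656), 4.4040374755859375)
566,-71,40,80,95 top 495 circ [566.6 -71.3  59.9] mean [566.4 -71.2  85.8] z [83.2 85.8 88.5] rect ((566.7476196289062, -71.00688171386719), (56.983367919921875, 58.52815246582031), 87.49433898925781)
566,-71,40,80,95 side 542 circ [566.2 -69.5  61.8] mean [566.  -73.3  85.4] z [82.9 85.6 86.9] rect ((566.0764770507812, -69.39306640625), (58.9774284362793, 59.78733825683594), 11.638257026672363)
t 18.6 pos [547.5 253.9 227.7] yaw 4.15 tilt 0.2 w 85.7 gf 0.0 F [-1.   0.3 -1.1] j [ 0.2   0.33 -0.84  1.55  0.25  1.37 -2.16]
spin -84.15 shift [-324.2   28.3  192.7]
```

Bottle, jar and tin are in line. Next, the food can: turn the tool to close along the basket's length.

Emit:
{"name": "arm_command", "arguments": {
  "deltas": [
    {"grip": 1, "translation": [0, 0, 0], "spin": -10.5},
    {"grip": 1, "translation": [0, 0, 0], "spin": -10.5},
    {"grip": 1, "translation": [0, 0, 0], "spin": -10.5},
    {"grip": 1, "translation": [0, 0, 0], "spin": -10.5},
    {"grip": 1, "translation": [0, 0, 0], "spin": -10.5},
    {"grip": 1, "translation": [0, 0, 0], "spin": -10.5},
    {"grip": 1, "translation": [0, 0, 0], "spin": -10.5},
    {"grip": 1, "translation": [0, 0, 0], "spin": -10.5},
    {"grip": 1, "translation": [-0.036, 0.003, 0], "spin": 0},
    {"grip": 1, "translation": [-0.036, 0.003, 0], "spin": 0},
    {"grip": 1, "translation": [-0.036, 0.003, 0], "spin": 0},
    {"grip": 1, "translation": [-0.036, 0.003, 0], "spin": 0},
    {"grip": 1, "translation": [-0.036, 0.003, 0], "spin": 0},
    {"grip": 1, "translation": [-0.036, 0.003, 0], "spin": 0},
    {"grip": 1, "translation": [-0.036, 0.003, 0], "spin": 0},
    {"grip": 1, "translation": [-0.036, 0.003, 0], "spin": 0},
    {"grip": 1, "translation": [-0.036, 0.004, 0], "spin": 0},
    {"grip": 1, "translation": [0, 0, 0], "spin": 0},
    {"grip": 1, "translation": [0, 0, 0], "spin": 0}
  ]
}}

```text
clock: 20.98
ee_pos: [565.3, -69.2, 229.0]
eef_rot: [0.718, 0.696, -0.0, -0.001]
wrist_force: [0.0, -0.3, -0.1]
width: 85.2
grip_force: 0.0
```

```bash
python3 go.py 566.2 -70.8 33 88.3
```

```text
t 20.98 pos [565.3 -69.2 229. ] yaw 88.19 tilt 0.11 w 85.2 gf 0.0 F [ 0.  -0.3 -0.1] j [ 0.99  0.32 -1.09  1.63  0.28  1.37 -0.17]
spin -0.11 shift [ -1.6   0.9 196. ]
```

Emit:
{"name": "arm_command", "arguments": {
  "deltas": [
    {"grip": 1, "translation": [-0.001, 0.001, 0.04], "spin": 0},
    {"grip": 1, "translation": [0, 0, 0.05], "spin": 0},
    {"grip": 1, "translation": [0, 0, 0.05], "spin": 0},
    {"grip": 1, "translation": [0, 0, 0.03], "spin": 0},
    {"grip": 1, "translation": [0, 0, 0.018], "spin": 0},
    {"grip": 1, "translation": [0, 0, 0.008], "spin": 0},
    {"grip": 1, "translation": [0, 0, 0], "spin": 0},
    {"grip": 0.55, "translation": [0, 0, 0], "spin": 0},
    {"grip": 0.55, "translation": [0, 0, 0], "spin": 0},
    {"grip": 0.55, "translation": [0, 0, 0], "spin": 0},
    {"grip": 0.55, "translation": [0, 0, 0], "spin": 0},
    {"grip": 0.55, "translation": [0, 0, 0], "spin": 0}
  ],
  "grip_force": 45
}}

```text
clock: 22.48
ee_pos: [567.5, -71.4, 35.1]
eef_rot: [0.719, 0.696, 0.0, 0.001]
wrist_force: [-1.4, 0.4, 5.5]
width: 56.9
grip_force: 48.4
```

```bash
python3 go.py 566.2 -70.8 33 88.3
```

```text
t 22.48 pos [567.5 -71.4  35.1] yaw 88.14 tilt 0.08 w 56.9 gf 48.4 F [-1.4  0.4  5.5] j [ 0.86  0.52 -0.95  1.83  0.49  1.05 -0.32]
spin -0.16 shift [ 0.5 -1.3  2.1]
```

Emit:
{"name": "arm_command", "arguments": {
  "deltas": [
    {"grip": 0.55, "translation": [0, 0, -0.01], "spin": 0},
    {"grip": 0.55, "translation": [0, 0, -0.025], "spin": 0},
    {"grip": 0.55, "translation": [0, 0, -0.035], "spin": 0},
    {"grip": 0.55, "translation": [0, 0, -0.03], "spin": 0},
    {"grip": 0.55, "translation": [0, 0, -0.015], "spin": 0},
    {"grip": 0.55, "translation": [-0.015, -0.004, 0], "spin": 0},
    {"grip": 0.55, "translation": [-0.03, -0.008, 0], "spin": 0},
    {"grip": 0.55, "translation": [-0.032, -0.009, 0], "spin": 0},
    {"grip": 0.55, "translation": [-0.032, -0.009, 0], "spin": 0},
    {"grip": 0.55, "translation": [-0.032, -0.009, 0], "spin": 0},
    {"grip": 0.55, "translation": [-0.032, -0.009, 0], "spin": 0},
    {"grip": 0.55, "translation": [-0.032, -0.009, 0], "spin": 0},
    {"grip": 0.55, "translation": [-0.03, -0.008, 0], "spin": 0},
    {"grip": 0.55, "translation": [-0.017, -0.004, 0], "spin": 0},
    {"grip": 0.55, "translation": [0, 0, 0], "spin": 0},
    {"grip": 0.55, "translation": [0, 0, 0], "spin": 0}
  ]
}}

```text
clock: 24.48
ee_pos: [490.2, -319.1, 148.5]
eef_rot: [0.718, 0.696, 0.0, -0.0]
wrist_force: [-0.2, 0.3, -3.0]
width: 57.2
grip_force: 48.9
```

```bash
python3 chk.py f 489,-322,70,105,220; python3 go.py 490 -322 38.4
```

```text
489,-322,70,105,220 top 884 circ [ 491.7 -308.4  123.9] mean [ 488.1 -303.9  183.2] z [125.2 197.6 211.6] rect ((491.71905517578125, -309.85809326171875), (123.84950256347656, 42.233848571777344), 0.7205846309661865)
489,-322,70,105,220 side 4530 circ [ 490.6 -330.8  125.3] mean [ 489.7 -332.9  179.6] z [122.2 189.4 213.6] rect ((490.48480224609375, -326.078125), (125.17640686035156, 44.00361633300781), 0.8099909424781799)
t 24.57 pos [ 490.4 -319.   148.9] yaw 88.31 tilt 0.03 w 57.4 gf 48.9 F [-0.9 -0.3 -3.4] j [ 1.33  0.4  -0.98  1.7   0.35  1.24  0.24]
spin 0.0 shift [ -3.   -0.4 110.5]
```

View pics/sidef.png

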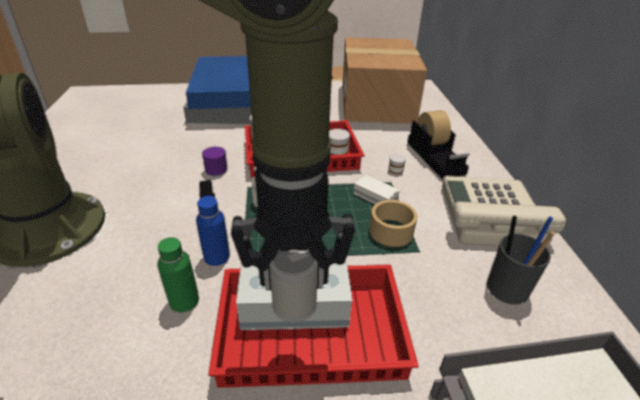

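The can hangs upright at (295,285), beside the mask box. I lower it with a 3 mm correction to the right.

Emit:
{"name": "arm_command", "arguments": {
  "deltas": [
    {"grip": 0.55, "translation": [-0.003, 0, 0.015], "spin": 0},
    {"grip": 0.55, "translation": [0, 0, 0.03], "spin": 0},
    {"grip": 0.55, "translation": [0, 0, 0.03], "spin": 0},
    {"grip": 0.55, "translation": [0, 0, 0.017], "spin": 0},
    {"grip": 0.55, "translation": [0, 0, 0.008], "spin": 0},
    {"grip": 0.55, "translation": [0, 0, 0.004], "spin": 0},
    {"grip": 0.55, "translation": [0, 0, 0.002], "spin": 0},
    {"grip": 0.55, "translation": [0, 0, 0.001], "spin": 0},
    {"grip": 0.55, "translation": [0, 0, 0], "spin": 0},
    {"grip": 0.55, "translation": [0, 0, 0], "spin": 0}
  ]
}}

```text
clock: 25.82
ee_pos: [489.8, -324.0, 42.1]
eef_rot: [0.718, 0.696, -0.0, 0.0]
wrist_force: [0.4, 1.1, -2.7]
width: 57.8
grip_force: 49.0
```

```bash
python3 go.py 490 -322 38.4
```

```text
t 25.82 pos [ 489.8 -324.    42.1] yaw 88.15 tilt 0.04 w 57.8 gf 49.0 F [ 0.4  1.1 -2.7] j [ 1.27  0.52 -0.9   1.79  0.46  1.06  0.17]
spin 0.0 shift [2.  0.1 3.7]
```

Emit:
{"name": "arm_command", "arguments": {
  "deltas": [
    {"grip": 0.55, "translation": [0.001, 0, 0.0015], "spin": 0},
    {"grip": 0.55, "translation": [0, 0, 0.001], "spin": 0},
    {"grip": 0.55, "translation": [0, 0, 0.001], "spin": 0},
    {"grip": 0.55, "translation": [0, 0, 0.0005], "spin": 0},
    {"grip": 0.55, "translation": [0, 0, 0], "spin": 0}
  ]
}}

```text
clock: 26.45
ee_pos: [489.7, -322.7, 39.1]
eef_rot: [0.718, 0.696, -0.001, -0.0]
wrist_force: [-4.1, 1.6, 8.2]
width: 57.5
grip_force: 49.6
```

Emit:
{"name": "arm_command", "arguments": {
  "deltas": [
    {"grip": 0.75, "translation": [0, 0, 0], "spin": 0},
    {"grip": 0.9, "translation": [0, 0, 0], "spin": 0},
    {"grip": 1, "translation": [0, 0, 0], "spin": 0},
    {"grip": 1, "translation": [0, 0, 0], "spin": 0},
    {"grip": 1, "translation": [0, 0, -0.01], "spin": 0},
    {"grip": 1, "translation": [0, 0, -0.03], "spin": 0},
    {"grip": 1, "translation": [0, 0, -0.05], "spin": 0},
    {"grip": 1, "translation": [0, 0, -0.05], "spin": 0},
    {"grip": 1, "translation": [0, 0, -0.03], "spin": 0},
    {"grip": 1, "translation": [0, 0, 0], "spin": -10.5},
    {"grip": 1, "translation": [0, 0, 0], "spin": -10.5},
    {"grip": 1, "translation": [0, 0, 0], "spin": -10.5},
    {"grip": 1, "translation": [0, 0, 0], "spin": -10.5},
    {"grip": 1, "translation": [0, 0, 0], "spin": -5},
    {"grip": 1, "translation": [0, 0, 0], "spin": 0},
    {"grip": 1, "translation": [0, 0, 0], "spin": 0}
  ]
}}

```text
clock: 28.45
ee_pos: [489.7, -322.9, 208.2]
eef_rot: [0.382, 0.924, -0.0, 0.0]
wrist_force: [0.3, -0.0, 0.0]
width: 85.4
grip_force: 0.0
```

```bash
python3 chk.py g 490,-322,35,80,100 490,-240,110,62,78; python3 go.py 689.6 60.8 3 135.2
```

```text
490,-322,35,80,100 top 502 circ [ 489.8 -321.6   59.5] mean [ 489.8 -320.6   89.8] z [86.8 90.  92.8] rect ((489.9264221191406, -320.7142333984375), (57.711299896240234, 56.92127990722656), 88.82618713378906)
490,-322,35,80,100 side 1372 circ [ 488.6 -322.2   61.9] mean [ 489.5 -324.7   88.6] z [85.4 88.9 90.4] rect ((489.5020751953125, -322.05828857421875), (59.1566162109375, 58.47431182861328), 84.07514953613281)
490,-240,110,62,78 top 2467 circ [ 494.  -241.5  188.2] mean [ 492.6 -238.5   69.5] z [66.6 69.5 72.5] rect ((492.677734375, -263.8181457519531), (134.38633728027344, 170.8765411376953), 87.84012603759766)
490,-240,110,62,78 side 4649 circ [ 491.9 -251.1  197.9] mean [ 494.6 -249.    68.8] z [66.2 68.8 70.5] rect ((492.9668273925781, -273.23388671875), (153.5845489501953, 170.39529418945312), 88.74240112304688)
t 28.55 pos [ 489.7 -322.9  208. ] yaw 135.1 tilt 0.03 w 85.2 gf 0.0 F [ 0.3 -0.3 -0.9] j [ 1.46  0.42 -1.17  1.62  0.39  1.37  1.03]
spin -0.1 shift [128.5 413.1 205. ]
```

The can is standing at (490,-322). Now the carton.

Emit:
{"name": "arm_command", "arguments": {
  "deltas": [
    {"grip": 1, "translation": [0.013, 0.041, 0], "spin": 0},
    {"grip": 1, "translation": [0.013, 0.041, 0], "spin": 0},
    {"grip": 1, "translation": [0.013, 0.041, 0], "spin": 0},
    {"grip": 1, "translation": [0.013, 0.041, 0], "spin": 0},
    {"grip": 1, "translation": [0.013, 0.041, 0], "spin": 0},
    {"grip": 1, "translation": [0.013, 0.041, 0], "spin": 0},
    {"grip": 1, "translation": [0.013, 0.041, 0], "spin": 0},
    {"grip": 1, "translation": [0.013, 0.042, 0], "spin": 0},
    {"grip": 1, "translation": [0.012, 0.042, 0], "spin": 0},
    {"grip": 1, "translation": [0.012, 0.042, 0], "spin": 0},
    {"grip": 1, "translation": [0, 0, 0], "spin": 0},
    {"grip": 1, "translation": [0, 0, 0.04], "spin": 0},
    {"grip": 1, "translation": [0, 0, 0.04], "spin": 0},
    {"grip": 1, "translation": [0, 0, 0.03], "spin": 0},
    {"grip": 1, "translation": [0, 0, 0], "spin": 0},
    {"grip": 1, "translation": [0, 0, 0], "spin": 0}
  ]
}}

```text
clock: 30.55
ee_pos: [690.9, 59.7, 99.3]
eef_rot: [0.382, 0.924, 0.0, 0.001]
wrist_force: [-0.4, 0.5, 1.1]
width: 85.2
grip_force: 0.0
```

```bash
python3 chk.py h 690,61,60,22,42; python3 go.py 689.6 60.8 4 135.2
```

```text
690,61,60,22,42 top 425 circ [678.9  71.8  71.3] mean [678.2  71.1  29.7] z [26.  29.8 32.9] rect ((679.4804077148438, 70.5272216796875), (46.19023132324219, 61.61653518676758), 45.960716247558594)
690,61,60,22,42 side 602 circ [688.9  61.4  99.4] mean [688.3  57.1  29.3] z [23.9 30.  31.7] rect ((689.3020629882812, 61.40449523925781), (48.50791931152344, 92.49114227294922), 45.793792724609375)
t 30.65 pos [691.2  60.2  99.9] yaw 135.12 tilt 0.17 w 85.4 gf 0.0 F [0.1 0.4 0. ] j [ 0.55  0.72 -1.01  1.46  0.62  1.3   0.28]
spin -0.08 shift [ 1.6 -0.8 95.9]
```

View pics/sideh.png

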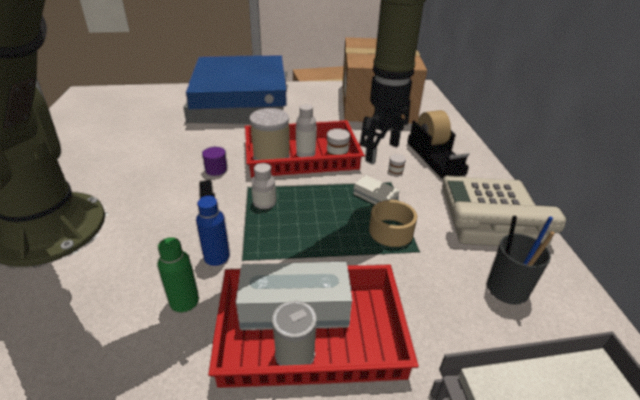

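The tin, bottle and jar stand in line in their basket, and the can is beside the box. The gripper is over the carton at (376,190), aligned with it and clear of its neighbours.

Emit:
{"name": "arm_command", "arguments": {
  "deltas": [
    {"grip": 1, "translation": [0.001, 0, 0.03], "spin": 0},
    {"grip": 1, "translation": [0, 0, 0.03], "spin": 0},
    {"grip": 1, "translation": [0, 0, 0.02], "spin": 0},
    {"grip": 1, "translation": [0, 0, 0.01], "spin": 0},
    {"grip": 1, "translation": [0, 0, 0.006], "spin": 0},
    {"grip": 1, "translation": [0, 0, 0], "spin": 0},
    {"grip": 0.42, "translation": [0, 0, 0], "spin": 0},
    {"grip": 0.42, "translation": [0, 0, 0], "spin": 0},
    {"grip": 0.42, "translation": [0, 0, 0], "spin": 0},
    {"grip": 0.42, "translation": [0, 0, 0], "spin": 0},
    {"grip": 0.42, "translation": [0, 0, 0], "spin": 0},
    {"grip": 0.42, "translation": [0, 0, 0], "spin": 0}
  ],
  "grip_force": 25
}}

```text
clock: 32.15
ee_pos: [689.9, 61.0, 2.5]
eef_rot: [0.381, 0.924, 0.0, 0.0]
wrist_force: [-0.1, -0.7, 5.3]
width: 44.6
grip_force: 27.7
```

```bash
python3 go.py 493.5 -237.7 80 135.2
```

```text
t 32.15 pos [689.9  61.    2.5] yaw 135.15 tilt 0.06 w 44.6 gf 27.7 F [-0.1 -0.7  5.3] j [ 0.51  0.81 -0.94  1.52  0.69  1.16  0.23]
spin -0.05 shift [ -71.1 -350.4  -77.5]
```

Emit:
{"name": "arm_command", "arguments": {
  "deltas": [
    {"grip": 0.42, "translation": [0, 0, -0.01], "spin": 0},
    {"grip": 0.42, "translation": [0, 0, -0.025], "spin": 0},
    {"grip": 0.42, "translation": [0, 0, -0.035], "spin": 0},
    {"grip": 0.42, "translation": [0, 0, -0.035], "spin": 0},
    {"grip": 0.42, "translation": [0, 0, -0.035], "spin": 0},
    {"grip": 0.42, "translation": [0, 0, 0], "spin": -5},
    {"grip": 0.42, "translation": [0, 0, 0], "spin": -8},
    {"grip": 0.42, "translation": [0, 0, 0], "spin": -8},
    {"grip": 0.42, "translation": [0, 0, 0], "spin": -8},
    {"grip": 0.42, "translation": [0, 0, 0], "spin": -8},
    {"grip": 0.42, "translation": [0, 0, 0], "spin": -5.5},
    {"grip": 0.42, "translation": [0, 0, 0], "spin": 0},
    {"grip": 0.42, "translation": [0, 0, 0], "spin": 0}
  ]
}}

```text
clock: 33.78
ee_pos: [689.6, 60.9, 142.5]
eef_rot: [0.021, 1.0, -0.0, 0.0]
wrist_force: [0.4, 0.1, -0.2]
width: 44.6
grip_force: 27.1
```

```bash
python3 go.py 493.5 -237.7 70.8 177.6
```

```text
t 33.77 pos [689.6  60.9 142.5] yaw 177.56 tilt 0.03 w 44.6 gf 27.1 F [ 0.4  0.1 -0.2] j [ 0.61  0.76 -1.17  1.41  0.7   1.41  0.97]
spin -0.04 shift [ 183.4 -306.6   71.7]
```

Emit:
{"name": "arm_command", "arguments": {
  "deltas": [
    {"grip": 0.42, "translation": [0.01, -0.016, 0], "spin": 0},
    {"grip": 0.42, "translation": [0.017, -0.029, 0], "spin": 0},
    {"grip": 0.42, "translation": [0.02, -0.033, 0], "spin": 0},
    {"grip": 0.42, "translation": [0.02, -0.034, 0], "spin": 0},
    {"grip": 0.42, "translation": [0.015, -0.025, 0], "spin": 0},
    {"grip": 0.42, "translation": [0.008, -0.013, 0], "spin": 0},
    {"grip": 0.42, "translation": [0, 0, 0], "spin": 0}
  ]
}}

```text
clock: 34.65
ee_pos: [593.1, -87.0, 142.0]
eef_rot: [0.022, 1.0, -0.001, -0.0]
wrist_force: [-0.1, 0.2, -0.8]
width: 44.3
grip_force: 27.0
```

```bash
python3 go.py 493.5 -237.7 70.8 177.6
```

```text
t 34.65 pos [593.1 -87.  142. ] yaw 177.44 tilt 0.08 w 44.3 gf 27.0 F [-0.1  0.2 -0.8] j [ 1.05  0.62 -1.28  1.66  0.61  1.33  1.19]
spin -0.16 shift [  93.2 -154.8   71.2]
```

Emit:
{"name": "arm_command", "arguments": {
  "deltas": [
    {"grip": 0.42, "translation": [0.012, -0.019, 0], "spin": 0},
    {"grip": 0.42, "translation": [0.017, -0.029, 0], "spin": 0},
    {"grip": 0.42, "translation": [0.012, -0.019, 0], "spin": 0},
    {"grip": 0.42, "translation": [0, 0, 0], "spin": 0}
  ]
}}

```text
clock: 35.15
ee_pos: [549.6, -151.5, 141.9]
eef_rot: [0.022, 1.0, -0.0, -0.0]
wrist_force: [1.1, 0.7, -0.6]
width: 44.6
grip_force: 27.0
```

```bash
python3 go.py 493.5 -237.7 70.8 177.6
```

```text
t 35.15 pos [ 549.6 -151.5  141.9] yaw 177.5 tilt 0.05 w 44.6 gf 27.0 F [ 1.1  0.7 -0.6] j [ 1.24  0.56 -1.32  1.74  0.56  1.3   1.33]
spin -0.1 shift [ 52.4 -88.5  71.1]
```

Joint 3 is nearing its limit, and descending relieves it, so I'll blend some descent into the rest.

Emit:
{"name": "arm_command", "arguments": {
  "deltas": [
    {"grip": 0.42, "translation": [0, 0, 0.015], "spin": 0},
    {"grip": 0.42, "translation": [0.006, -0.01, 0.015], "spin": 0},
    {"grip": 0.42, "translation": [0.01, -0.017, 0.005], "spin": 0},
    {"grip": 0.42, "translation": [0.01, -0.017, 0], "spin": 0},
    {"grip": 0.42, "translation": [0, 0, 0], "spin": 0}
  ]
}}

```text
clock: 35.78
ee_pos: [520.8, -194.7, 105.4]
eef_rot: [0.022, 1.0, 0.0, -0.001]
wrist_force: [-0.1, -0.0, -1.0]
width: 44.5
grip_force: 27.0
```

```bash
python3 go.py 493.5 -237.7 70.8 177.6
```

```text
t 35.77 pos [ 520.8 -194.7  105.4] yaw 177.52 tilt 0.11 w 44.5 gf 27.0 F [-0.1 -0.  -1. ] j [ 1.34  0.57 -1.3   1.8   0.59  1.23  1.39]
spin -0.08 shift [ 25.4 -44.1  34.6]
```

Emit:
{"name": "arm_command", "arguments": {
  "deltas": [
    {"grip": 0.42, "translation": [0.008, -0.014, 0], "spin": 0},
    {"grip": 0.42, "translation": [0.01, -0.018, 0], "spin": 0},
    {"grip": 0.42, "translation": [0.007, -0.012, 0], "spin": 0},
    {"grip": 0.42, "translation": [0, 0, 0.01], "spin": 0},
    {"grip": 0.42, "translation": [0, 0, 0.01], "spin": 0},
    {"grip": 0.42, "translation": [0, 0, 0.006], "spin": 0},
    {"grip": 0.42, "translation": [0, 0, 0], "spin": 0},
    {"grip": 0.42, "translation": [0, 0, 0], "spin": 0}
  ]
}}

```text
clock: 36.78
ee_pos: [495.5, -236.0, 81.0]
eef_rot: [0.02, 1.0, -0.0, 0.0]
wrist_force: [0.5, -0.1, 0.2]
width: 44.7
grip_force: 27.0
```

```bash
python3 go.py 493.5 -237.7 70.8 177.6; python3 chk.py i; python3 go.py 493.5 -237.7 70.8 177.6
```

```text
t 36.77 pos [ 495.5 -236.    81. ] yaw 177.7 tilt 0.02 w 44.7 gf 27.0 F [ 0.5 -0.1  0.2] j [ 1.42  0.58 -1.28  1.85  0.6   1.18  1.47]
spin 0.1 shift [ 1.9 -1.8 10.2]
t 36.88 pos [ 495.5 -236.2   81.1] yaw 177.67 tilt 0.03 w 44.4 gf 27.0 F [ 0.2 -0.1 -1. ] j [ 1.42  0.58 -1.28  1.85  0.6   1.18  1.47]
spin 0.07 shift [ 1.9 -1.5 10.3]
```

View pics/sidei.png

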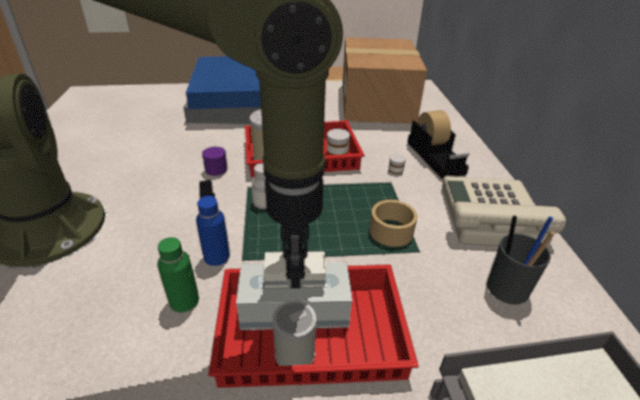

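The carton is held level at (295,265) just above the box, lengthwise, with the finger clear of the can. I lower it the last 10 mm.

Emit:
{"name": "arm_command", "arguments": {
  "deltas": [
    {"grip": 0.42, "translation": [0.002, -0.0015, 0.004], "spin": 0},
    {"grip": 0.42, "translation": [0, 0, 0.002], "spin": 0},
    {"grip": 0.42, "translation": [0, 0, 0.001], "spin": 0},
    {"grip": 0.42, "translation": [0, 0, 0.001], "spin": 0},
    {"grip": 0.42, "translation": [0, 0, 0], "spin": 0},
    {"grip": 0.42, "translation": [0, 0, 0], "spin": 0}
  ]
}}

```text
clock: 37.62
ee_pos: [493.1, -237.8, 72.9]
eef_rot: [0.02, 1.0, -0.0, 0.0]
wrist_force: [0.2, 1.0, 0.2]
width: 44.6
grip_force: 27.0
```

```bash
python3 go.py 493.5 -237.7 70.8 177.6
```

```text
t 37.62 pos [ 493.1 -237.8   72.9] yaw 177.66 tilt 0.01 w 44.6 gf 27.0 F [0.2 1.  0.2] j [ 1.42  0.59 -1.27  1.86  0.61  1.17  1.47]
spin 0.06 shift [-0.4  0.1  2.1]
```

Emit:
{"name": "arm_command", "arguments": {
  "deltas": [
    {"grip": 0.42, "translation": [0, 0, 0.001], "spin": 0},
    {"grip": 0.42, "translation": [0, 0, 0.001], "spin": 0},
    {"grip": 0.42, "translation": [0, 0, 0], "spin": 0}
  ]
}}

```text
clock: 38.0
ee_pos: [493.1, -237.8, 71.4]
eef_rot: [0.021, 1.0, -0.0, -0.0]
wrist_force: [-2.2, 0.1, 4.9]
width: 44.4
grip_force: 27.6
```

Emit:
{"name": "arm_command", "arguments": {
  "deltas": [
    {"grip": 0.58, "translation": [0, 0, 0], "spin": 0},
    {"grip": 0.66, "translation": [0, 0, 0], "spin": 0},
    {"grip": 0.66, "translation": [0, 0, 0], "spin": 0},
    {"grip": 0.66, "translation": [0, 0, -0.005], "spin": 0},
    {"grip": 0.66, "translation": [0, 0, -0.015], "spin": 0},
    {"grip": 0.66, "translation": [0, 0, -0.02], "spin": 0},
    {"grip": 0.66, "translation": [0, 0, -0.015], "spin": 0},
    {"grip": 0.66, "translation": [0, 0, -0.01], "spin": 0},
    {"grip": 0.66, "translation": [0, 0, 0], "spin": 10},
    {"grip": 0.66, "translation": [0, 0, 0], "spin": 10},
    {"grip": 0.66, "translation": [0, 0, 0], "spin": 10},
    {"grip": 0.66, "translation": [0, 0, 0], "spin": 10},
    {"grip": 0.66, "translation": [0, 0, 0], "spin": 10},
    {"grip": 0.66, "translation": [0, 0, 0], "spin": 10},
    {"grip": 0.66, "translation": [0, 0, -0.04], "spin": 0},
    {"grip": 0.66, "translation": [0, 0, -0.04], "spin": 0},
    {"grip": 0.66, "translation": [0, 0, 0], "spin": 0}
  ]
}}

```text
clock: 40.12
ee_pos: [495.0, -238.1, 219.2]
eef_rot: [0.518, 0.856, -0.0, 0.003]
wrist_force: [0.2, 0.0, -0.2]
width: 55.9
grip_force: 0.0
```

```bash
python3 go.py 493.5 -237.7 70.8; python3 chk.py j 493,-238,70,92,108 490,-322,35,82,95 546,254,25,121,145 456,246,60,108,125 629,261,40,51,60 441,58,25,85,97
python3 - <<'E'
import sys; sys.path.insert(0,'.')
from h import *
o=shoot("k")
for n in o:
    w=o[n][1]; q=w[(w[...,2]>60)&(w[...,2]<75)&(abs(w[...,0]-493)<110)&(w[...,1]>-283)&(w[...,1]<-185)]
    print(n,"box",cv2.minAreaRect(q[:,:2].astype(np.float32)))
a=[cv2.resize(o[n][0][:,:,::-1],(480,300)) for n in o]; cv2.imwrite("pics/final.png",np.vstack(a))
E
```

```text
t 40.12 pos [ 495.  -238.1  219.2] yaw 117.66 tilt 0.33 w 55.9 gf 0.0 F [ 0.2  0.  -0.2] j [ 1.4   0.28 -1.15  1.7   0.26  1.33  0.68]
spin 0.0 shift [  1.   -1.2 148.4]
493,-238,70,92,108 top 812 circ [ 492.2 -245.2  105.6] mean [ 491.9 -238.    99.3] z [ 95.8  99.4 102.2] rect ((491.5259094238281, -256.0549621582031), (82.23792266845703, 90.3886947631836), 86.8910903930664)
493,-238,70,92,108 side 1502 circ [ 491.8 -240.1   98.4] mean [ 492.3 -241.4   98.4] z [ 94.5  98.8 100.1] rect ((492.147705078125, -238.0936279296875), (47.50942611694336, 90.07266235351562), 87.51300048828125)
490,-322,35,82,95 top 51 circ [ 487.  -313.6   50.5] mean [ 482.8 -304.3   89.6] z [86.1 90.1 92.3] rect ((480.6145324707031, -309.4675598144531), (48.41902160644531, 29.55855941772461), 57.372764587402344)
490,-322,35,82,95 side 1347 circ [ 489.  -322.1   61.3] mean [ 489.5 -324.3   88.8] z [86.8 88.9 90.5] rect ((489.74114990234375, -322.1246337890625), (59.28520584106445, 58.4378547668457), 88.78106689453125)
546,254,25,121,145 top 197 circ [545.5 256.3  34.2] mean [544.6 255.1 132.8] z [123.9 133.6 1
[... 865 characters left out ...]
5, 255.14248657226562), (51.81891632080078, 13.999774932861328), 75.67312622070312)
441,58,25,85,97 top 172 circ [441.4  57.6  33.5] mean [441.1  57.3  89.8] z [87.  89.8 92.7] rect ((440.93231201171875, 57.25959777832031), (31.92437171936035, 32.86891174316406), 25.351171493530273)
441,58,25,85,97 side 33 circ [435.8  59.5  31.8] mean [435.1  60.5  90.2] z [88.3 90.3 91.4] rect ((434.8748474121094, 59.43643569946289), (10.458038330078125, 31.450984954833984), 1.6076427698135376)
top box ((493.80859375, -237.12954711914062), (81.22420501708984, 170.83023071289062), 87.62828063964844)
side box ((493.1786193847656, -238.67698669433594), (82.1768798828125, 170.4894256591797), 87.37066650390625)
```

View pics/final.png

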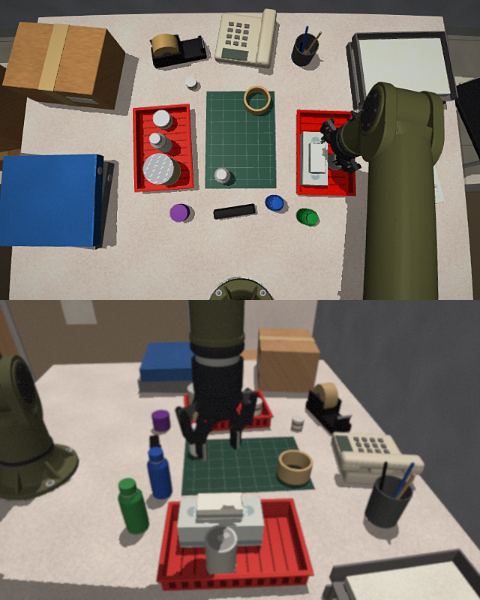

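The final picture shows the tin, bottle and jar in line in the left basket. In the right one the carton is centred lengthwise on the box with the can beside it, and nothing is touching the gripper.

```bash
python3 -c "
from plant import r
print(r.job_done())"
```

```text
the job is handed in; nothing more can be done
None
```

Both baskets are packed as asked and the job was handed in at about 40 s; the final images show everything in place and the tin, mask box, shorter bottle and tape roll unmoved.

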